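# Catch nuts from the chute in the pan

### The arm

A 6-joint arm with a two-finger parallel gripper is mounted at the origin on the work surface. World frame = base frame: x ahead of the robot, y to its left, z up, the work surface at z = 0. Lengths are in m, angles in rad, forces in N, time in s.
With the tool pointing down it reaches from about 0.3 to 0.875 m from the base axis. Payload 6.4 kg.
Tool frame: the origin (TCP) lies at the very end of the fingers, on their centre line; the grasp point (between the pads) lies 19 mm behind it; z points along the fingers, y is the line along which they close (so a half turn about z gives the same grasp; the last joint's range is limited). The gripper opens to 85 mm and grips with 20 to 120 N. Pads are 22 mm wide; open, the fingers measure 114 mm over their backs; the gripper's body (76 mm by 85 mm) begins 54 mm behind the grasp point. The pads swing forward as they close: fully open they stand 13 mm farther back than shut.
Start: joints at [0.898, 0.181, 1.607, -0, 1.354, -0.206], TCP at [0.259, 0.514, 0.231] pointing down, gripper open.
Joint ranges: [-2.99, 2.99], [-0.89, 2.07], [0.3, 2.58], [-1.14, 4.28], [0, 2.63], [-3.12, 3.12]. Speed limits (rad/s): [2.57, 2.57, 3.01, 3.14, 3.14, 3.14].

### API

Orientations are given as a unit quaternion [w, x, y, z].
In Python, from bench import ctrl gives the robot as it stands.
- The arm moves only by the shell command python3 jog.py 'ROWS'. ROWS is a JSON list of rows, 1 to 10 of them, each of 7 numbers: dx, dy, dz in m, then a rotation vector rx, ry, rz in rad, then the opening from 0.0 (shut) to 1.0 (fully open); each row is the pose to reach, as a shift and turn from the pose commanded when the command began, along the tool's axes at that moment; what a row does not reach only later rows make up. A row lasts 1/8 s, in which the tool goes at most 0.0625 m and 0.188 rad, less where a joint would pass 70% of its speed; a pose out of reach is approached as far as the arm can. The fingers move at their own pace and stop on an object; the grip force is fixed at half the most. Time passes only in rows, so rows that do not move let the fingers close. It prints the time, the measured TCP pose, the force, the opening and the grip force at its end.
- ctrl.get_obs(): the state, without advancing time (a new reading comes with each control period).
- ctrl.camera(name): name is "scene" or "top"; returns the picture (400x640x3 uint8, blue, green, red); there is no depth.
- ctrl.camera_params(name): a dict with "fovy" (degrees; the focal length in pixels is half the picture's height over the tangent of half this angle, whatever the lens; pixels are square), "cx", "cy" (the principal point, pixels), "view" (4x4, takes a point from world to camera coordinates). Camera axes: x right, y up, looking along -z (the intrinsics and any distortion apply to the point x, -y, -z); pixel columns grow to the right and rows downward; lengths in m; the calibration is good to about 2 mm. A picture is of the moment at which its call begins. camera_params takes no time and is no camera call.
- ctrl.hand_in(): hands the job in; it is judged then, once.
The state is a dict: "time_s": time; "q": joint angles; "dq": joint speeds; "joint_efforts": joint torques, N m; "eef_pos": TCP position; "eef_rot": TCP orientation; "wrist_force": force on the tool from outside, world axes, zero at the start; "torque": the same for the moment, N m; "opening": opening from 0.0 (shut) to 1.0 (fully open); "grasp_force": force on a finger pad.
Only numpy, scipy, OpenCV 4.12 (cv2) and the standard library are available. Lean on these libraries where they do the work, as an engineer would, in place of code of your own. Each camera call takes 0.05 s, during which the arm holds its last target. There are 200 camera calls.

### The job

Take the small pan from its burner and hold it up under the lip of the nut chute, using the pan itself to push the sprung paddle all the way back, so that all four nuts slide off the chute into the pan. Then put the pan, with the four nuts in it, back upright and centred on the same burner (the other one holds the bamboo steamer) and let go. Leave the steamer and the tumbler and canister on the ledge where they are.

Things in the scene. Friction and masses are not known exactly. Their poses are not given: they have to be found in the camera images.
- pan: Small loose round steel pan, about 0.26 kg, on one of the two burners: outer diameter 110 mm, inner 102 mm, height 65 mm, floor 4 mm thick. Origin: centre of its underside, z up. A straight black handle points along its -x (towards the robot at the start): a bar 14 mm wide (y), 18 mm high, from 53 to 165 mm from the pan's axis, its centre line 50 mm above the underside.
- pan_grip (a point): A point on the centre line of the pan's handle, 110 mm from the pan's axis (-110, 0, 50 mm in the pan's frame); a good place to grip the handle from above, fingers closing along the pan's y.
- pan_mid (a point): A point on the pan's axis 30 mm above its underside, in the middle of the space inside.
- dispenser: Fixed nut dispenser: an open steel chute, 46 mm wide inside, 165 mm long, its floor falling at 20 degrees towards the robot. Origin: on the counter plane below the middle of the lip (low end of the floor). x is level and points along the chute to its high end, away from the robot; z up. The nuts leave along -x and, 35 mm below the lip, are 10 to 70 mm out from it.
- lip (a point): Middle of the low end of the chute floor, 170 mm above the counter (0, 0, 170 mm in the dispenser's frame).
- pusher (a joint): Travel (m) of the sprung paddle: 0 = at rest, a stop pin stands 13 mm above the chute floor and holds the nuts; 0.025 = fully pushed. It slides along the dispenser's +x, sloping 20 degrees downward. From about 0.018 on the pin is below the floor and the nuts go; let go, it springs back. The spring takes 1.5 N to start, 4 N at the end.
- paddle (a point): Centre of the front face (the one facing the robot) of the paddle: an upright steel plate 66 mm wide (y) and 55 mm high hanging under the lip, 6 mm thick. At rest its front face lies straight below the lip and it spans 15 to 70 mm below the lip's height.
- stove: Two-burner gas stove, 360 mm deep (x), 660 mm wide (y), a flat steel body 22 mm high, fixed. Origin: its centre on the counter plane; x away from the robot, y to the left. Two low knobs (40 mm high) near its front edge, in the middle.
- burner_left (a point): Centre of the left burner (y = +200 mm in the stove's frame) at the height where pans stand: top of its four radial dark steel prongs, 45 mm above the counter; prongs reach from 20 to 95 mm from the centre.
- burner_right (a point): The same for the right burner (y = -200 mm in the stove's frame).
- steamer: Round bamboo steamer with lid, 124 mm across, 72 mm high, standing on the other burner. Origin: centre of its underside. Leave it there.
- tumbler: Glass tumbler 66 mm across, 85 mm high, on the ledge (a narrow steel shelf 150 mm above the counter behind the stove). Origin: centre of its underside. Leave it.
- canister: White plastic canister with flip lid, 73 x 83 x 86 mm, on the ledge. Origin: centre of its underside. Leave it.
- nut0: Whole nut in its shell, wood-brown, 28 mm thick, 38 mm long, 12 g, lying across the chute; number 1 of 4 counted from the lip. Origin: its centre.
- nut1: Whole nut in its shell, wood-brown, 28 mm thick, 38 mm long, 12 g, lying across the chute; number 2 of 4 counted from the lip. Origin: its centre.
- nut2: Whole nut in its shell, wood-brown, 28 mm thick, 38 mm long, 12 g, lying across the chute; number 3 of 4 counted from the lip. Origin: its centre.
- nut3: Whole nut in its shell, wood-brown, 28 mm thick, 38 mm long, 12 g, lying across the chute; number 4 of 4 counted from the lip. Origin: its centre.

How it is judged:
On the way, in this order (a step that is already met when the one before it is completed fails the run):
1. the pan itself pushes the paddle back (15 mm or more) and keeps it there (value of joint pusher above 0.015 m and contact force between pan and dispenser above 0.3 N), for 0.1 s.
2. all four nuts lie in the pan (distance between each of nut0, nut1, nut2, nut3 and pan_mid below 0.055 m), for 0.2 s.
At the end, for the whole second after the job is handed in: All four nuts are inside the pan; the pan stands upright (within 0.1 rad) and still on the prongs of the free burner, its centre within 25 mm of the burner's, its underside within 6 mm of the prongs' top; the paddle has sprung back to within 4 mm (all of step 2 and (horizontal distance between pan and burner_left below 0.025 m or horizontal distance between pan and burner_right below 0.025 m) and height (world z) of pan between 0.039 and 0.051 m and angle between pan's own z axis and vertical below 0.1 rad and linear speed of pan below 0.02 m/s and value of joint pusher below 0.004 m); the robot touches nothing.
It fails at once if the steamer, the tumbler or the canister is moved by more than 25 mm (distance of any of steamer, tumbler, canister from where it was at the start of the episode above 0.025 m).
It also fails if it takes over 45 s, if anything falls off the work surface, if the arm or the gripper's body presses on something with over 40 N, if the wrist force passes 120 N, or if a joint passes its speed limit or range.

## Working session

There is one attempt and no reset: what is moved stays moved. The work goes in short steps, Python scripts to look and compute and a shell command to move; the robot and the scene stay as the last step left them, time stands still between calls to the robot, and variables do not carry over. Pictures are saved under pics/ and viewed, at most 10 in all, crops included, and the job is handed in when it is done.

```bash
ls; mkdir -p pics; python3 - <<'E'
from bench import ctrl
import cv2,json
for n in("scene","top"):
    p=ctrl.camera_params(n);print(n,p)
    cv2.imwrite(f"pics/{n}0.png",ctrl.camera(n))
o=ctrl.get_obs();print(o["time_s"],o["eef_pos"],o["eef_rot"],o["opening"])
E
```

```text
bench.py
jog.py
pics
scene {'fovy': 49.577666443713646, 'cx': 314.32130583217736, 'cy': 196.88048518591563, 'view': array([[-0.60196601,  0.79845569, -0.01026782,  0.3543966 ],
       [-0.46629128, -0.34104638,  0.81624739,  0.15614144],
       [ 0.64823558,  0.49614098,  0.57761126, -1.37759138],
       [ 0.        ,  0.        ,  0.        ,  1.        ]])}
top {'fovy': 51.987814909763905, 'cx': 320.1265318778767, 'cy': 201.78930551412589, 'view': array([[ 0.01011801, -0.99986108, -0.01324596, -0.00383027],
       [ 0.98201241,  0.00743794,  0.18866984, -0.6316296 ],
       [-0.18854511, -0.01491666,  0.98195124, -0.84782521],
       [ 0.        ,  0.        ,  0.        ,  1.        ]])}
0.1 [0.2584312  0.51310072 0.23048444] [-3.26064504e-04  2.31284782e-01  9.72885778e-01 -7.11532557e-04] 1.001136611447073
```

View pics/scene0.png

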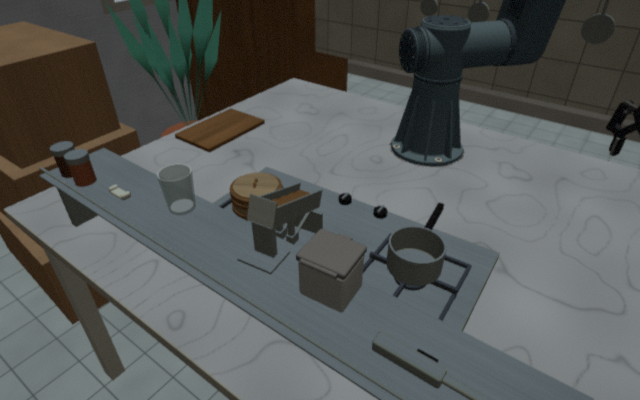

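View pics/top0.png

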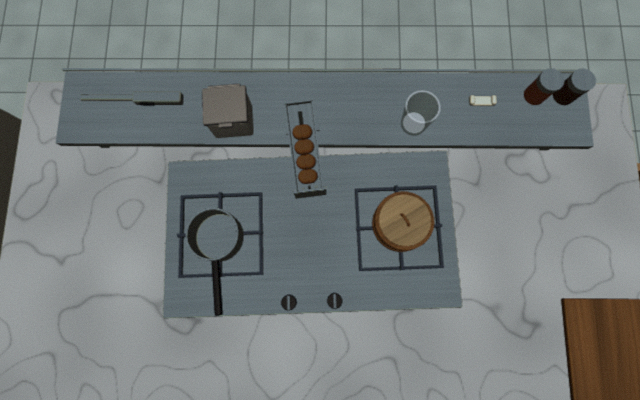

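The scene view shows the pan on the left burner (415,255), its handle toward the robot (437,215), and the chute at (285,210). In the top view the pan rim is at (215,235), the handle end at (218,312), the lip at (310,193) and the steamer at (403,221). I'll enlarge both for exact points.

```bash
cat > h.py <<'E'
import numpy as np,cv2
from bench import ctrl
def cam(n):
    p=ctrl.camera_params(n);f=200/np.tan(np.radians(p["fovy"])/2);V=np.array(p["view"]);return p,f,V
def ray(n,u,v):
    p,f,V=cam(n);d=np.array([(u-p["cx"])/f,-(v-p["cy"])/f,-1]);R=V[:3,:3]
    return -R.T@V[:3,3],R.T@d
def plane(n,u,v,z):
    o,d=ray(n,u,v);return o+d*(z-o[2])/d[2]
def proj(n,P):
    p,f,V=cam(n);c=V[:3,:3]@np.asarray(P)+V[:3,3];return np.array([p["cx"]+f*c[0]/-c[2],p["cy"]-f*c[1]/-c[2]])
def tri(a,b):
    (o1,d1),(o2,d2)=ray("scene",*a),ray("top",*b)
    t=np.linalg.lstsq(np.c_[d1,-d2],o2-o1,rcond=None)[0];p,q=o1+d1*t[0],o2+d2*t[1]
    return (p+q)/2,np.linalg.norm(p-q)
E
python3 - <<'E'
from h import *
s=cv2.imread("pics/scene0.png");t=cv2.imread("pics/top0.png")
g=lambda im:np.clip(im.astype(float)*1.7,0,255).astype(np.uint8)
a=cv2.resize(g(t[95:315,165:345]),None,fx=2.2,fy=2.7) if 0 else cv2.resize(g(t[95:320,165:345]),None,fx=2,fy=2,interpolation=2)
b=cv2.resize(g(s[165:315,240:450]),None,fx=2,fy=2,interpolation=2)
W=np.zeros((450,780,3),np.uint8);W[:450,:360]=a;W[:300,360:780]=b
cv2.imwrite("pics/c1.png",W)
# stove corners in top at z=.022
for u,v in[(167,160),(446,151),(461,306),(165,317)]:print(plane("top",u,v,.022).round(3))
print("stem",plane("top",403,221,.117).round(3),"pan rim",plane("top",215,235,.11).round(3),"handle end",plane("top",218,314,.104).round(3))
E
```

```text
[0.737 0.366 0.022]
[ 0.763 -0.293  0.022]
[ 0.409 -0.309  0.022]
[0.378 0.341 0.022]
stem [ 0.582 -0.169  0.117] pan rim [0.551 0.217 0.11 ] handle end [0.392 0.204 0.104]
```

View pics/c1.png

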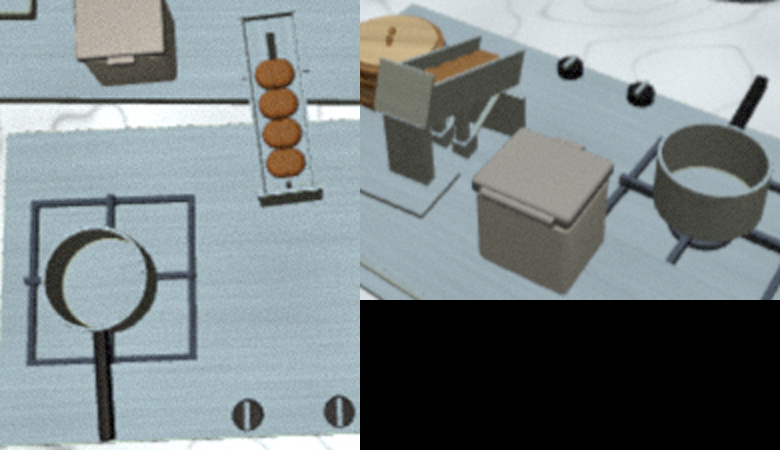

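```bash
python3 - <<'E'
from h import *
t=cv2.imread("pics/top0.png")
g=lambda im:np.clip(im.astype(float)*1.7,0,255).astype(np.uint8)
W=np.zeros((550,790,3),np.uint8)
W[:550,:250]=cv2.resize(g(t[95:205,282:332]),None,fx=5,fy=5,interpolation=2)
W[:540,260:760]=cv2.resize(g(t[185:293,172:272]),None,fx=5,fy=5,interpolation=2)
cv2.imwrite("pics/c2.png",W)
# handle mask
m=(t.max(2)<40).astype(np.uint8);m[:262]=0;m[330:]=0;m[:,:200]=0;m[:,235:]=0
v,u=np.nonzero(m);print(len(u),v.min(),v.max())
for r in(268,280,290,300,310):
    x=u[v==r];print(r,x.min(),x.max(),plane("top",x.mean(),r,.104).round(4))
E
```

```text
418 262 315
268 212 220 [0.4835 0.213  0.104 ]
280 213 219 [0.4594 0.2116 0.104 ]
290 214 220 [0.4395 0.2084 0.104 ]
300 214 221 [0.4198 0.2062 0.104 ]
310 215 221 [0.4002 0.2041 0.104 ]
```

View pics/c2.png

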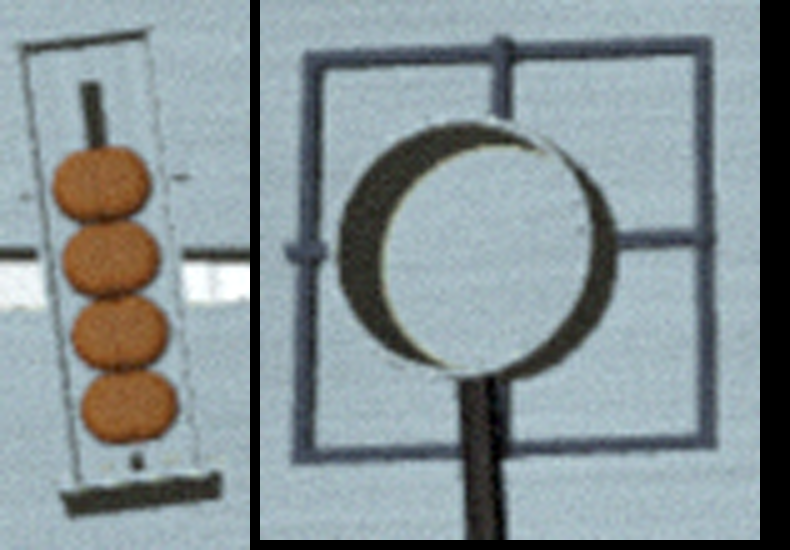

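```bash
python3 - <<'E'
from h import *
A=lambda x,y:(282+x/5,95+y/5)
B=lambda x,y:(172+(x-260)/5,185+y/5)
T=lambda p,z:plane("top",*p,z)
for nm,p,z in[("padTL",A(60,492),.155),("padTR",A(220,473),.155),("padBL",A(72,516),.1),("padBR",A(221,497),.1),("lipL",A(78,483),.17),("lipR",A(200,470),.17),("hiL",A(22,46),.226),("hiR",A(147,32),.226),
 ("pinhole",A(137,461),.176)]:print(nm,T(p,z).round(4))
for nm,p in[("L",B(338,252)),("R",B(618,250)),("T",B(475,120)),("Bo",B(478,378))]:print("rim",nm,T(p,.11).round(4))
for nm,p in[("tl",B(312,55)),("tr",B(705,45)),("br",B(708,440)),("bl",B(302,455)),("t",B(502,45)),("b",B(507,450)),("l",B(300,250)),("r",B(712,238))]:print("burner",nm,T(p,.04).round(4))
E
```

```text
padTL [0.63   0.0524 0.155 ]
padTR [ 0.6382 -0.0111  0.155 ]
padBL [0.6313 0.0515 0.1   ]
padBR [ 0.64   -0.0116  0.1   ]
lipL [0.6305 0.0443 0.17  ]
lipR [ 0.636  -0.0033  0.17  ]
hiL [0.7871 0.0649 0.226 ]
hiR [0.793  0.0177 0.226 ]
pinhole [0.638  0.0211 0.176 ]
rim L [0.5493 0.2741 0.11  ]
rim R [0.5511 0.1582 0.11  ]
rim T [0.605  0.2206 0.11  ]
rim Bo [0.4983 0.2131 0.11  ]
burner tl [0.6466 0.3162 0.04  ]
burner tr [0.6525 0.1368 0.04  ]
burner br [0.4754 0.1289 0.04  ]
burner bl [0.4671 0.3074 0.04  ]
burner t [0.6519 0.2296 0.04  ]
burner b [0.4702 0.2172 0.04  ]
burner l [0.5574 0.3151 0.04  ]
burner r [0.5644 0.1304 0.04  ]
```

```bash
cat >> h.py <<'E'
from scipy.spatial.transform import Rotation as Ro
def go(x,y,z,yaw,pitch=0):
    "rows numbers to reach TCP x,y,z with fingers closing along the y of a frame at yaw (pointing down)"
    o=ctrl.get_obs();w,a,b,c=o["eef_rot"];R=Ro.from_quat([a,b,c,w])
    T=Ro.from_euler("z",yaw)*Ro.from_euler("y",pitch)*Ro.from_matrix(np.diag([-1.,1,-1]))
    d=R.inv().apply(np.array([x,y,z])-o["eef_pos"]);r=(R.inv()*T).as_rotvec()
    print("t",round(o["time_s"],2),"pos",np.round(o["eef_pos"],4),"open",round(o["opening"],3),"d",d.round(4),"rv",r.round(3),"rows>=",round(max(np.linalg.norm(d)/.0625,np.linalg.norm(r)/.188),1))
E
python3 -c "
from h import *
go(.4415,.2082,.19,.095)"
```

```text
t 0.1 pos [0.2584 0.5131 0.2305] open 1.001 d [-0.3007 -0.1898  0.0407] rv [-0.001 -0.001 -0.562] rows>= 5.7
```

```bash
python3 jog.py '[[-0.05,-0.032,0.007,0,0,-0.09,1],[-0.1,-0.063,0.014,0,0,-0.19,1],[-0.15,-0.095,0.02,0,0,-0.28,1],[-0.2,-0.127,0.027,0,0,-0.38,0.8],[-0.25,-0.158,0.034,0,0,-0.47,0.6],[-0.3007,-0.1898,0.0407,0,0,-0.562,0.5],[-0.3007,-0.1898,0.0407,0,0,-0.562,0.5],[-0.3007,-0.1898,0.0407,0,0,-0.562,0.5]]'; python3 -c "
from h import *
go(.4415,.2082,.076,.095)"
```

```text
time_s: 1.1
eef_pos: [0.4415, 0.2087, 0.1903]
eef_rot: [-0.001, -0.047, 0.999, 0.0]
wrist_force: [0.6, 1.1, -0.8]
opening: 0.498
grasp_force: 0.0
t 1.1 pos [0.4415 0.2087 0.1903] open 0.498 d [-1.000e-04 -6.000e-04  1.143e-01] rv [ 0.    -0.001 -0.002] rows>= 1.8
```

Descend and grip.

```bash
python3 jog.py '[[0,0,0.04,0,0,0,0.5],[0,-0.0005,0.08,0,0,0,0.5],[0,-0.0005,0.1,0,0,0,0.5],[0,-0.0005,0.1143,0,0,0,0.5],[0,-0.0005,0.1143,0,0,0,0.5],[0,-0.0005,0.1143,0,0,0,0],[0,-0.0005,0.1143,0,0,0,0],[0,-0.0005,0.1143,0,0,0,0],[0,-0.0005,0.1143,0,0,0,0]]' && python3 jog.py '[[0,0,-0.005,0,0,0,0],[0,0,-0.02,0,0,0,0],[0,0,-0.04,0,0,0,0],[0,0,-0.05,0,0,0,0],[0,0,-0.05,0,0,0,0],[0,0,-0.05,0,0,0,0]]'; python3 - <<'E'
from h import *
s=ctrl.camera("scene");t=ctrl.camera("top");g=lambda im:np.clip(im.astype(float)*1.7,0,255).astype(np.uint8)
W=np.zeros((420,800,3),np.uint8)
W[:,:400]=cv2.resize(g(t[180:320,160:293]),(400,420));W[:400,400:]=cv2.resize(g(s[170:310,340:480]),(400,400))
cv2.imwrite("pics/c3.png",W)
E
```

```text
time_s: 2.22
eef_pos: [0.4426, 0.2083, 0.0771]
eef_rot: [0.001, -0.047, 0.999, 0.0]
wrist_force: [-0.9, 0.7, 4.5]
opening: 0.153
grasp_force: 59.9
time_s: 2.98
eef_pos: [0.4413, 0.208, 0.1257]
eef_rot: [-0.001, -0.048, 0.999, -0.0]
wrist_force: [-1.0, 0.3, -3.3]
opening: 0.15
grasp_force: 58.8
```

View pics/c3.png

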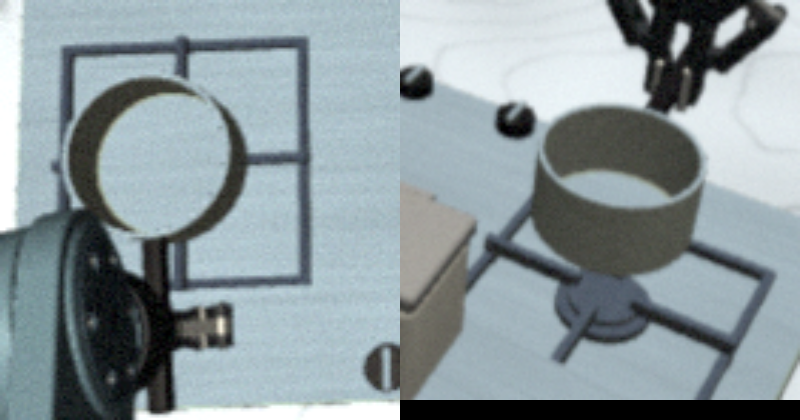

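The pan hangs level-looking in the gripper, with its rim at crop (68–247, 76–240) in the top view and (533–707, 104–208) in the scene view. I'll check for tilt numerically.

```bash
python3 - <<'E'
from h import *
A=lambda x,y:(160+x/3.008,180+y/3);B=lambda x,y:(340+(x-400)/2.857,170+y/2.857)
a=np.linspace(0,2*np.pi,361);ey=Ro.from_euler
for pit in(0,.05,.1):
    g=np.array([.4413,.208,.1447]);R=ey("z",.095)*ey("y",pit)
    P=g+R.apply(np.c_[.11+.055*np.cos(a),.055*np.sin(a),0*a+.015])
    U=P;s=np.array([proj("scene",p) for p in P]);t=np.array([proj("top",p) for p in P])
    print(pit,"top",t.min(0).round(1),t.max(0).round(1),"scene",s.min(0).round(1),s.max(0).round(1))
print("meas top",A(68,76),A(247,242),"scene",B(533,104),B(707,208))
go(.4413,.208,.15,.132)
# staging: pan axis at lip + (-.085) , rim .136
c,s=np.cos(.132),np.sin(.132);L=np.array([.635,.0205])
for d in(-.085,-.06,-.055,-.03):
    q=L+(d-.11)*np.array([c,s]);print(d);go(q[0],q[1],.102,.132)
E
```

```text
0 top [179.5 204.3] [235.9 260.6] scene [388.3 203.4] [447.6 239.7]
0.05 top [180.5 204.8] [236.5 260.3] scene [387.8 204.9] [447.1 243.2]
0.1 top [181.5 205.5] [237.1 260.1] scene [387.5 206.2] [446.6 246.6]
meas top (182.6063829787234, 205.33333333333334) (242.11436170212767, 260.6666666666667) scene (386.5523276163808, 206.40182009100454) (447.4553727686384, 242.80364018200908)
t 3.08 pos [0.4413 0.208  0.1255] open 0.152 d [-0.     -0.     -0.0245] rv [-0.    -0.002 -0.037] rows>= 0.4
-0.085
t 3.08 pos [0.4413 0.208  0.1255] open 0.152 d [ 0.0198 -0.2123  0.0236] rv [-0.    -0.002 -0.037] rows>= 3.4
-0.06
t 3.08 pos [0.4413 0.208  0.1255] open 0.152 d [-0.0052 -0.2113  0.0235] rv [-0.    -0.002 -0.037] rows>= 3.4
-0.055
t 3.08 pos [0.4413 0.208  0.1255] open 0.152 d [-0.0102 -0.2112  0.0235] rv [-0.    -0.002 -0.037] rows>= 3.4
-0.03
t 3.08 pos [0.4413 0.208  0.1255] open 0.152 d [-0.0352 -0.2102  0.0235] rv [-0.    -0.002 -0.037] rows>= 3.4
```

```bash
python3 - <<'E'
from h import *
t0=cv2.imread("pics/top0.png");t=ctrl.camera("top");cv2.imwrite("pics/t4.png",t);d=cv2.GaussianBlur(cv2.absdiff(t,t0).max(2),(3,3),0)
for r in(222,228,234,240):print(r,t[r,176:190].sum(1).tolist(),t[r,234:250].sum(1).tolist())
print("col",[ (c,t[200:212,c].sum(1).tolist()) for c in(204,210,216)])
for r in(228,234,240):print("t0",r,t0[r,182:196].sum(1).tolist())
E
```

```text
222 [327, 317, 330, 271, 175, 157, 236, 335, 278, 122, 90, 92, 91, 96] [309, 201, 100, 78, 106, 200, 307, 346, 331, 344, 336, 340, 337, 345, 333, 337]
228 [319, 334, 329, 271, 220, 297, 275, 119, 92, 86, 87, 80, 90, 83] [340, 319, 213, 87, 65, 71, 76, 200, 317, 344, 347, 339, 327, 340, 329, 338]
234 [280, 209, 179, 174, 218, 329, 236, 94, 80, 87, 68, 96, 96, 86] [300, 267, 152, 96, 87, 87, 77, 87, 122, 137, 129, 138, 146, 184, 181, 183]
240 [320, 317, 301, 231, 161, 241, 325, 260, 90, 82, 87, 97, 92, 81] [244, 100, 80, 85, 78, 81, 106, 245, 337, 354, 353, 354, 344, 353, 341, 342]
col [(204, [332, 327, 323, 325, 354, 344, 210, 91, 102, 92, 105, 87]), (210, [332, 326, 332, 335, 339, 269, 164, 117, 101, 93, 94, 115]), (216, [337, 334, 354, 333, 334, 338, 248, 141, 95, 84, 116, 277])]
t0 228 [108, 98, 233, 315, 317, 300, 196, 92, 70, 78, 78, 82, 69, 83]
t0 234 [141, 147, 156, 227, 305, 218, 100, 95, 78, 74, 78, 81, 81, 77]
t0 240 [93, 185, 310, 308, 316, 252, 100, 73, 82, 87, 89, 81, 82, 97]
```

```bash
python3 jog.py '[[0.005,-0.05,0.005,0,0,-0.01,0],[0.01,-0.1,0.01,0,0,-0.02,0],[0.015,-0.15,0.015,0,0,-0.03,0],[0.018,-0.19,0.02,0,0,-0.037,0],[0.0198,-0.2123,0.0236,0,0,-0.037,0],[0.0198,-0.2123,0.0236,0,0,-0.037,0],[0.0198,-0.2123,0.0236,0,0,-0.037,0]]'; python3 - <<'E'
from h import *
c,s=np.cos(.132),np.sin(.132);L=np.array([.635,.0205])
for d in(-.055,-.03):
    q=L+(d-.11)*np.array([c,s]);print(d);go(q[0],q[1],.102,.132)
t=ctrl.camera("top");g=lambda im:np.clip(im.astype(float)*1.7,0,255).astype(np.uint8)
cv2.imwrite("pics/c5.png",cv2.resize(g(t[110:290,240:380]),None,fx=3.3,fy=3.3,interpolation=2))
E
```

```text
time_s: 4.0
eef_pos: [0.4422, -0.0046, 0.1025]
eef_rot: [-0.0, -0.066, 0.998, 0.0]
wrist_force: [0.5, 0.1, -2.8]
opening: 0.15
grasp_force: 59.9
-0.055
t 4.0 pos [ 0.4422 -0.0046  0.1025] open 0.15 d [-0.0295 -0.0005  0.0005] rv [ 0.    -0.001 -0.   ] rows>= 0.5
-0.03
t 4.0 pos [ 0.4422 -0.0046  0.1025] open 0.15 d [-0.0545 -0.0005  0.0005] rv [ 0.    -0.001 -0.   ] rows>= 0.9
```

View pics/c5.png

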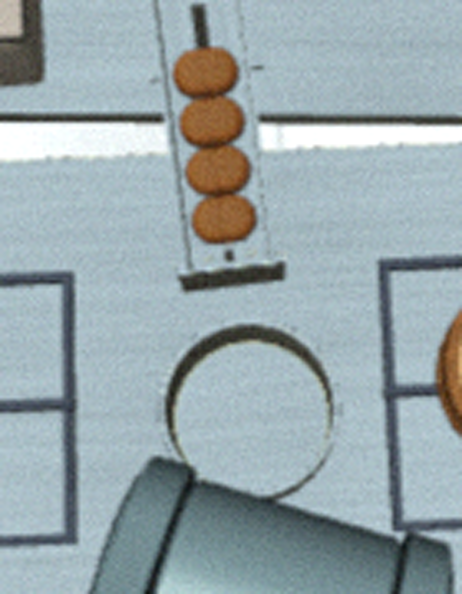

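The pan is under the chute line: inner rim centre at crop (250,410), paddle centre at (232,277), with a clear gap. I'll push now.

```bash
python3 jog.py '[[-0.015,0,0.0005,0,0,0,0],[-0.025,0,0.0005,0,0,0,0],[-0.03,0,0.0005,0,0,0,0],[-0.036,0,0.0005,0,0,0,0],[-0.042,0,0.0005,0,0,0,0],[-0.047,0,0.0005,0,0,0,0],[-0.047,0,0.0005,0,0,0,0]]' && python3 jog.py '[[-0.003,0,0,0,0,0,0],[-0.005,0,0,0,0,0,0],[-0.007,0,0,0,0,0,0],[-0.007,0,0,0,0,0,0]]'; python3 - <<'E'
from h import *
t=ctrl.camera("top");s=ctrl.camera("scene");g=lambda im:np.clip(im.astype(float)*1.7,0,255).astype(np.uint8)
W=np.zeros((594,800,3),np.uint8);W[:,:396]=cv2.resize(g(t[90:270,250:370]),(396,594));W[:400,400:]=cv2.resize(g(s[160:280,230:350]),(400,400))
cv2.imwrite("pics/c6.png",W)
E
```

```text
time_s: 4.92
eef_pos: [0.4887, 0.0014, 0.1019]
eef_rot: [-0.001, -0.066, 0.998, 0.0]
wrist_force: [-3.4, 0.6, -4.7]
opening: 0.154
grasp_force: 59.7
time_s: 5.42
eef_pos: [0.4934, 0.0023, 0.1012]
eef_rot: [-0.003, -0.066, 0.998, 0.0]
wrist_force: [-11.3, -1.5, -3.6]
opening: 0.149
grasp_force: 60.0
```

View pics/c6.png

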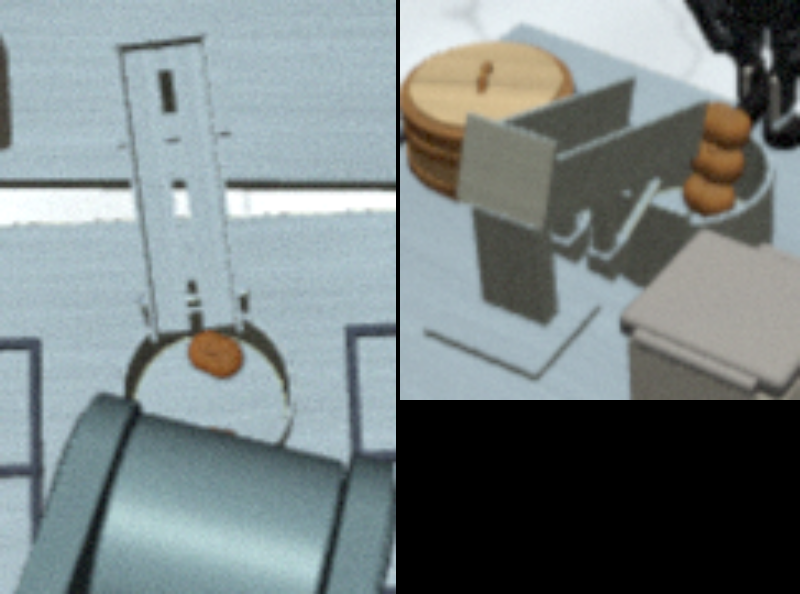

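The chute is empty. In the top view one nut is at (217,355); in the scene view the other three are in the pan at (725,125), (718,160) and (710,195). I'll let them settle, back off gently, and check.

```bash
python3 jog.py '[[0.004,0,0,0,0,0,0],[0.004,0,0,0,0,0,0],[0.01,0,0,0,0,0,0],[0.02,0,0,0,0,0,0],[0.032,0,0,0,0,0,0],[0.045,0,0,0,0,0,0],[0.055,0,0,0,0,0,0],[0.06,0,0,0,0,0,0],[0.06,0,0,0,0,0,0],[0.06,0,0,0,0,0,0]]' ; python3 - <<'E'
from h import *
t=ctrl.camera("top");s=ctrl.camera("scene");g=lambda im:np.clip(im.astype(float)*1.7,0,255).astype(np.uint8)
W=np.zeros((594,800,3),np.uint8);W[:,:396]=cv2.resize(g(t[90:270,250:370]),(396,594));W[:400,400:]=cv2.resize(g(s[130:250,270:390]),(400,400))
cv2.imwrite("pics/c7.png",W)
go(.452,.2125,.125,.095)
E
```

```text
time_s: 6.78
eef_pos: [0.4369, -0.0059, 0.1024]
eef_rot: [0.0, -0.066, 0.998, -0.0]
wrist_force: [0.3, 0.7, -2.7]
opening: 0.151
grasp_force: 59.9
t 6.88 pos [ 0.4368 -0.0059  0.1023] open 0.154 d [-0.0439  0.2144 -0.0228] rv [-0.     0.     0.037] rows>= 3.5
```

View pics/c7.png

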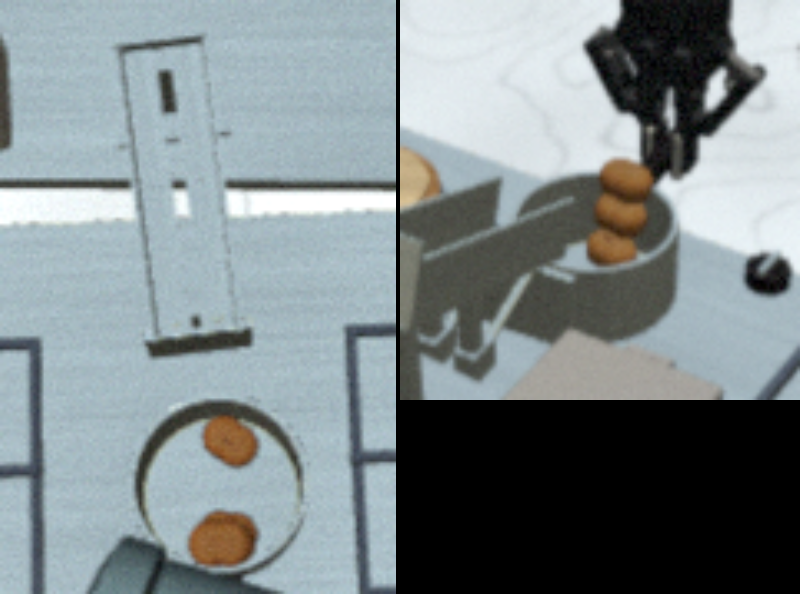

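```bash
python3 - <<'E'
from h import *
A=lambda x,y:(250+x/3.3,90+y/3.3);B=lambda x,y:(270+(x-400)/3.333,130+y/3.333)
pm=np.array([.4368,-.0059,.1023+.019-.05+.030])+.11*np.array([np.cos(.132),np.sin(.132),0])
print("pan_mid",pm.round(3))
for nm,s in[("a",(627,178)),("b",(620,213)),("c",(612,245))]:
    for tn,tp in[("front",(230,440)),("stackL",(222,540)),("stackR",(232,533))]:
        p,e=tri(B(*s),A(*tp));print(nm,tn,p.round(3),"gap",round(e,4),"dmid",round(np.linalg.norm(p-pm),3))
E
```

```text
pan_mid [0.546 0.009 0.101]
a front [0.558 0.017 0.171] gap 0.039 dmid 0.072
a stackL [0.511 0.007 0.14 ] gap 0.0042 dmid 0.052
a stackR [0.513 0.004 0.141] gap 0.0115 dmid 0.051
b front [0.562 0.016 0.146] gap 0.0367 dmid 0.049
b stackL [0.514 0.006 0.113] gap 0.0006 dmid 0.034
b stackR [0.516 0.003 0.113] gap 0.0081 dmid 0.032
c front [0.566 0.015 0.123] gap 0.0335 dmid 0.03
c stackL [0.517 0.005 0.087] gap 0.0039 dmid 0.032
c stackR [0.519 0.001 0.087] gap 0.0038 dmid 0.031
```

The top-view nut at (230,440) is the fourth. The other three are stacked against the handle-side wall (z ≈ 0.087, 0.113, 0.140), and the topmost is only just inside the 55 mm limit. I'll lift, then tilt the far side down gently to topple the stack into the pan.

```bash
python3 jog.py '[[0.002,0,-0.008,0,0,0,0],[0.006,0,-0.025,0,0,0,0],[0.012,0,-0.045,0,0,0,0],[0.016,0,-0.056,0,0.02,0,0],[0.02,0,-0.06,0,0.07,0,0],[0.02,0,-0.06,0,0.13,0,0],[0.02,0,-0.06,0,0.19,0,0],[0.02,0,-0.06,0,0.22,0,0],[0.02,0,-0.06,0,0.22,0,0],[0.02,0,-0.06,0,0.22,0,0]]' && python3 jog.py '[[0,0,0,0,-0.03,0,0],[0,0,0,0,-0.09,0,0],[0,0,0,0,-0.15,0,0],[0,0,0,0,-0.2,0,0],[0,0,0,0,-0.22,0,0],[0,0,0,0,-0.22,0,0]]'; python3 - <<'E'
from h import *
t=ctrl.camera("top");s=ctrl.camera("scene");g=lambda im:np.clip(im.astype(float)*1.7,0,255).astype(np.uint8)
W=np.zeros((594,800,3),np.uint8);W[:,:396]=cv2.resize(g(t[120:300,250:370]),(396,594));W[:400,400:]=cv2.resize(g(s[100:220,290:410]),(400,400))
cv2.imwrite("pics/c8.png",W)
go(.452,.2125,.125,.095)
E
```

```text
time_s: 8.12
eef_pos: [0.4164, -0.0084, 0.1622]
eef_rot: [-0.109, -0.066, 0.992, -0.007]
wrist_force: [0.9, -0.6, -4.1]
opening: 0.153
grasp_force: 59.9
time_s: 8.88
eef_pos: [0.4163, -0.0086, 0.1624]
eef_rot: [0.0, -0.066, 0.998, -0.0]
wrist_force: [0.3, 0.6, -2.8]
opening: 0.151
grasp_force: 59.9
t 8.97 pos [ 0.4167 -0.0086  0.1624] open 0.155 d [-0.0641  0.2145  0.0373] rv [-0.    -0.     0.037] rows>= 3.6
```

View pics/c8.png

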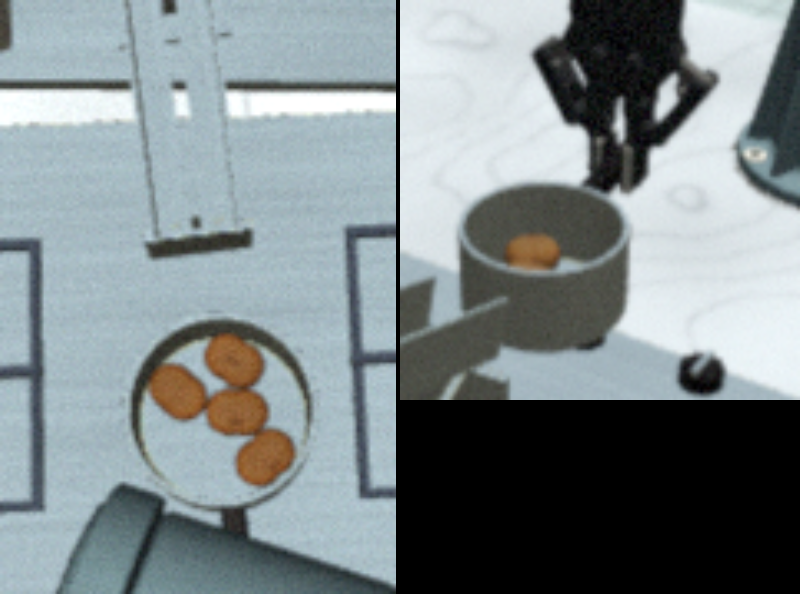

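All four nuts now lie flat on the pan floor, at top-crop (233,360), (178,390), (238,410) and (265,457). Next I'll measure the pan axis relative to the TCP and compute the placing move.

```bash
python3 - <<'E'
from h import *
A=lambda x,y:(250+x/3.3,120+y/3.3)
for p in[(136,410),(310,410),(222,320),(222,508)]:print(plane("top",*A(*p),.196).round(4))
go(.4515,.2126,.125,.095)
go(.4515,.2126,.078,.095)
E
```

```text
[0.5255 0.0521 0.196 ]
[ 0.5264 -0.0449  0.196 ]
[0.5767 0.0047 0.196 ]
[0.4722 0.0035 0.196 ]
t 8.97 pos [ 0.4167 -0.0086  0.1624] open 0.155 d [-0.0636  0.2147  0.0373] rv [-0.    -0.     0.037] rows>= 3.6
t 8.97 pos [ 0.4167 -0.0086  0.1624] open 0.155 d [-0.0636  0.2147  0.0843] rv [-0.    -0.     0.037] rows>= 3.8
```

```bash
python3 jog.py '[[-0.006,0.02,0.002,0,0,0.003,0],[-0.018,0.06,0.008,0,0,0.01,0],[-0.03,0.1,0.015,0,0,0.018,0],[-0.042,0.14,0.022,0,0,0.025,0],[-0.054,0.18,0.03,0,0,0.032,0],[-0.061,0.205,0.036,0,0,0.037,0],[-0.0636,0.2147,0.045,0,0,0.037,0],[-0.0636,0.2147,0.06,0,0,0.037,0],[-0.0636,0.2147,0.072,0,0,0.037,0],[-0.0636,0.2147,0.078,0,0,0.037,0]]' && python3 jog.py '[[0,0,0.002,0,0,0,0],[0,0,0.004,0,0,0,0],[0,0,0.0055,0,0,0,0],[0,0,0.0065,0,0,0,0],[0,0,0.0065,0,0,0,0]]'; python3 -c "
from h import *
go(.4515,.2126,.077,.095)"
```

```text
time_s: 10.22
eef_pos: [0.4507, 0.2117, 0.0829]
eef_rot: [-0.001, -0.047, 0.999, -0.0]
wrist_force: [-0.3, -0.5, -2.2]
opening: 0.153
grasp_force: 59.9
time_s: 10.85
eef_pos: [0.4518, 0.2128, 0.0783]
eef_rot: [0.001, -0.048, 0.999, 0.0]
wrist_force: [-3.7, -1.7, 4.3]
opening: 0.151
grasp_force: 61.0
t 10.85 pos [0.4518 0.2128 0.0783] open 0.151 d [ 0.0003 -0.0002  0.0013] rv [-0.     0.001  0.   ] rows>= 0.0
```

```bash
python3 jog.py '[[0,0,0,0,0,0,0.2],[0,0,0,0,0,0,0.4],[0,0,0,0,0,0,0.5],[0,0,0,0,0,0,0.5],[0,0,-0.02,0,0,0,0.5],[0,0,-0.06,0,0,0,0.5],[0.04,0,-0.1,0,0,0,0.5],[0.09,0,-0.12,0,0,0,0.5],[0.1,0,-0.12,0,0,0,0.5],[0.1,0,-0.12,0,0,0,0.5]]'; python3 - <<'E'
from h import *
t=ctrl.camera("top");s=ctrl.camera("scene");g=lambda im:np.clip(im.astype(float)*1.7,0,255).astype(np.uint8)
W=np.zeros((540,800,3),np.uint8);W[:,:500]=cv2.resize(g(t[185:293,172:272]),(500,540));W[:300,500:]=cv2.resize(g(s[165:285,350:470]),(300,300))
cv2.imwrite("pics/c9.png",W)
E
```

```text
time_s: 12.1
eef_pos: [0.3518, 0.2033, 0.1977]
eef_rot: [0.001, -0.048, 0.999, 0.0]
wrist_force: [0.2, -0.5, 0.2]
opening: 0.501
grasp_force: 0.0
```

View pics/c9.png

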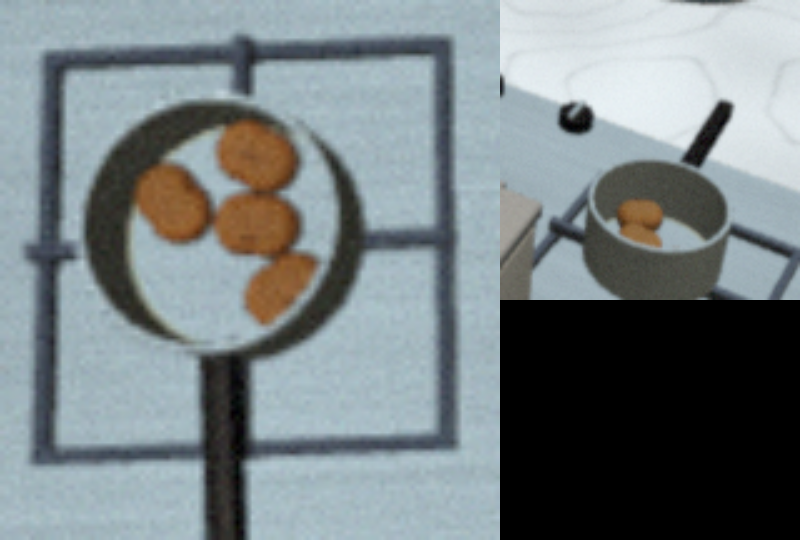

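The pan stands upright on the left burner with all four nuts inside: inner rim left edge at crop 85, top edge at 98. Its axis is at about (0.561, 0.219) against the burner centre at (0.561, 0.223), and the gripper is clear.

```bash
python3 -c "
from bench import ctrl
print(ctrl.hand_in())"
```

```text
the job is handed in; nothing more can be done
None
```

I handed the job in at about 12 s: the pan stands upright, within about 5 mm of the left burner's centre, with all four nuts in it; the gripper has let go and is clear, and no verdict came back.

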